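Hang the pocket templates on the sewing-room hook

ROBOT

A 6-joint arm with a two-finger parallel gripper is mounted at the origin on the work surface. World frame = base frame: x ahead of the robot, y to its left, z up, the work surface at z = 0. Lengths are in mm, angles in rad, forces in N, time in s.
With the tool pointing down it reaches from about 300 to 950 mm from the base axis. Payload 3.1 kg.
Tool frame: the origin (TCP) lies at the very end of the fingers, on their centre line; the grasp point (between the pads) lies 19 mm behind it; z points along the fingers, y is the line along which they close (so a half turn about z gives the same grasp; the last joint's range is limited). The gripper opens to 85 mm and grips with 20 to 120 N. Pads are 22 mm wide; open, the fingers measure 114 mm over their backs; the gripper's body (76 mm by 85 mm) begins 54 mm behind the grasp point. The pads swing forward as they close: fully open they stand 13 mm farther back than shut.
Start: joints at [1.177, 0.308, 1.634, -0, 1.2, -0.07], TCP at [198.883, 592.518, 231.272] pointing down, gripper open.
Joint ranges: [-3.06, 3.06], [-0.79, 1.96], [0.05, 2.63], [-1.19, 4.34], [0.05, 2.64], [-2.94, 2.94]. Speed limits (rad/s): [2.79, 2.79, 3.14, 3.14, 3.14, 3.14].

INTERFACE

Orientations are given as a rotation vector (axis times angle).
In Python, from station import manip gives the robot as it stands. The module is installed in compiled form; this text tells all that it offers.
- The arm moves only by the shell command python3 -m inch 'ROWS' [OPENING] [FORCE]. ROWS is JSON, a list that holds one entry, the list of rows, each a list of 6 numbers: the shift along the tool's x, y, z in mm, then the turn, a rotation vector about the tool's x, y, z in degrees. A call has 1 to 12 rows; each row shifts and turns the commanded pose from where the row before left it, along the tool's axes as they then stand; what a row does not reach is not made up. A row lasts 1/10 s, in which the tool goes at most 50 mm and 8.59 degrees, less where a joint would pass 70% of its speed; a pose out of reach is approached as far as the arm can. A call with a gripper value outside its range is refused whole. OPENING is the closure, from -1 (fully open) to 1 (shut), set as the call begins (- or left out, the last holds). The fingers move at their own pace and stop on an object; FORCE is the grip in N (left out, the last holds). Time passes only in rows, so rows that do not move let the fingers close. It gives the time, the measured TCP pose, the force, the opening and the grip force at its end, in the units of the state.
- manip.observe(): the state, without advancing time (a new reading comes with each control period).
- manip.capture(name): name is "scene" or "top" or "wrist"; returns the picture (384x512x3 uint8, red, green, blue); there is no depth.
- manip.get_calibration(name): a dict with "vfov" (degrees; the focal length in pixels is half the picture's height over the tangent of half this angle, whatever the lens; pixels are square), "cx", "cy" (the principal point, pixels), "k1" (the pictures are not rectified: a ray, as slopes to the right and down, at radius r is drawn at 1 + k1 r^2 times it, then the intrinsics apply), "rvec" (rotation vector, rad) and "tvec" (3), from world to camera coordinates, as OpenCV has them. Camera axes: x right, y down, z forward; pixel columns grow to the right and rows downward; lengths in mm; the calibration is good to about 2 mm. A picture is of the moment at which its call begins: read the wrist's pose just before it. get_calibration takes no time and is no camera call; for the wrist camera it gives the pose at the moment of the call.
- manip.job_done(): hands the job in; it is judged then, once.
The state is a dict: "t": time; "qpos": joint angles; "qvel": joint speeds; "joint_efforts": joint torques, N m; "ee_pos": TCP position; "ee_rot": TCP orientation; "wrist_force": force on the tool from outside, world axes, zero at the start; "ft_torque": the same for the moment, N m; "opening": finger opening in mm; "grasp_force": force on a finger pad.
Only numpy, scipy, OpenCV 4.12 (cv2) and the standard library are available. Lean on these libraries where they do the work, as an engineer would, in place of code of your own. Each camera call takes 0.05 s, during which the arm holds its last target. There are 200 camera calls.

TASK

Put the three plywood pocket templates away on the steel hook bar, largest first, then the middle one, then the smallest, each neck slot over the upturned tip and hanging on the bar. Slide each one back and press it home with a firm push of about 10 to 20 N, the largest against the sprung rubber stop and each of the others flat against the one before; ease off and let go so that all three hang upright and still, packed together, and never load the rack with more than 25 N. Leave the other things on the table alone.

Things in the scene. Friction and masses are not known exactly. Their poses are not given: they have to be found in the camera images.
- bar_tip (a point): Top of the level steel hook bar, mid-width, at the inner face of the upturned lip at its free end. Bar 12 wide, 6 thick, top 190 over the table, 110 long from lip to post; lip 5 thick (x -5 to 0), 12 wide, 8 above bar top. x along the bar to the post, z up. The bar gives downwards, 5 N per mm. A template hangs with its slot's upper edge on the bar top, its neck point then 6 above it.
- large_grip (a point): The largest of three plywood pocket templates: plate 10 thick (x), 110 wide (y), 129 tall (z). Neck 28 wide on top of the pocket shape (110 x 75); slot 18 wide, 20 tall through the neck. Over the underside: shoulders 75, slot 83 to 103, neck top 129. This point: mid-neck, 109 over the underside, 6 above the slot's upper edge; pinch the neck here across its 28 width. Front and back alike.
- medium_grip (a point): The middle of three plywood pocket templates: plate 10 thick (x), 86 wide (y), 121 tall (z). Neck 36 wide on top of the pocket shape (86 x 67); slot 18 wide, 20 tall through the neck. Over the underside: shoulders 67, slot 75 to 95, neck top 121. This point: mid-neck, 101 over the underside, 6 above the slot's upper edge; pinch the neck here across its 36 width. Front and back alike.
- small_grip (a point): The smallest of three plywood pocket templates: plate 10 thick (x), 62 wide (y), 113 tall (z). Neck 44 wide on top of the pocket shape (62 x 59); slot 18 wide, 20 tall through the neck. Over the underside: shoulders 59, slot 67 to 87, neck top 113. This point: mid-neck, 93 over the underside, 6 above the slot's upper edge; pinch the neck here across its 44 width. Front and back alike.
- stand: Light wooden stand, 150 x 140 base 12 thick, fixed; origin at the centre of its underside. Three parallel slots along its y, at x = -45, 0 and +45; 11.6 wide between rails 26 high, floor 12 above the table. The templates stand loosely in them in any order and may lean a few degrees; lift 30 to clear the rails.
- rack: Dark wooden rack, fixed, base 150 x 120 x 16; origin on the table under the post's front face, bar to its -x. Black rubber end stop on the bar: 22 wide, 24 below to 20 above bar top; its face is clamped anywhere 60 to 76 from bar_tip, not measured: find it by feel. It is sprung, 5 N per mm, 12 travel, and springs back. Post 30 wide, top 12 over bar top.
- large: The largest template, origin mid-underside (see large_grip)
- medium: The middle template, origin mid-underside
- small: The smallest template, origin mid-underside
- spool: Bystander, not to be disturbed: small wooden thread spool, 32 across, 46 tall, standing
- chalk: Bystander, not to be disturbed: round white tailor's chalk, 36 across, 8 thick, flat on the table
- button_jar: Bystander, not to be disturbed: clear button jar with steel lid, 64 across, 85 tall
- pin_tin: Bystander, not to be disturbed: flat round steel pin tin, 70 across, 24 tall
- scissors: Bystander, not to be disturbed: scissors with green finger loops, about 180 long, flat on the table
- pencil_cup: Bystander, not to be disturbed: white ceramic cup, 72 across, 90 tall
- brush: Bystander, not to be disturbed: small lint brush lying on the table
Things that resemble listed ones, but are neither listed nor needed, are in the scene too. What is shaped like the medium but turquoise is not meant.

How it is judged (in metres and radians):
On the way, in this order (a step that is already met when the one before it is completed fails the run):
1. the largest template hangs on the bar and is pressed back on the sprung stop with more than 8 N (x of large_grip in the frame of bar_tip between 0.008 and 0.085 m and y of large_grip in the frame of bar_tip between -0.006 and 0.006 m and z of large_grip in the frame of bar_tip between 0.002 and 0.01 m and x of large_grip in the frame of bar_tip above 0.052 m and contact force between large and rack above 8 N), for 0.15 s.
2. the middle template hangs in front of the largest and is pressed back against it with more than 8 N (x of large_grip in the frame of bar_tip between 0.008 and 0.085 m and y of large_grip in the frame of bar_tip between -0.006 and 0.006 m and z of large_grip in the frame of bar_tip between 0.002 and 0.01 m and x of medium_grip in the frame of bar_tip between 0.008 and 0.085 m and y of medium_grip in the frame of bar_tip between -0.006 and 0.006 m and z of medium_grip in the frame of bar_tip between 0.002 and 0.01 m and distance between large_grip and medium_grip below 0.014 m and contact force between medium and large above 8 N), for 0.15 s.
3. the smallest template hangs in front of the middle one and is pressed back against it with more than 8 N, the push going through all three (x of large_grip in the frame of bar_tip between 0.008 and 0.085 m and y of large_grip in the frame of bar_tip between -0.006 and 0.006 m and z of large_grip in the frame of bar_tip between 0.002 and 0.01 m and x of medium_grip in the frame of bar_tip between 0.008 and 0.085 m and y of medium_grip in the frame of bar_tip between -0.006 and 0.006 m and z of medium_grip in the frame of bar_tip between 0.002 and 0.01 m and x of small_grip in the frame of bar_tip between 0.008 and 0.085 m and y of small_grip in the frame of bar_tip between -0.006 and 0.006 m and z of small_grip in the frame of bar_tip between 0.002 and 0.01 m and distance between large_grip and medium_grip below 0.014 m and distance between medium_grip and small_grip below 0.014 m and contact force between small and medium above 8 N and contact force between medium and large above 6 N), for 0.15 s.
At the end, for the whole second after the job is handed in: All three hang all but still (under 50 mm/s) on the bar by their slots (neck points 2-10 mm above bar top, within 6 mm of its middle, upright within 0.12 rad): largest nearest the post (neck point over 52 mm from bar_tip), then middle, then smallest; neighbouring neck points at most 14 mm apart (x of large_grip in the frame of bar_tip between 0.008 and 0.085 m and y of large_grip in the frame of bar_tip between -0.006 and 0.006 m and z of large_grip in the frame of bar_tip between 0.002 and 0.01 m and angle between each of large, medium, small's own z axis and vertical below 0.12 rad and linear speed of each of large, medium, small below 0.05 m/s and x of medium_grip in the frame of bar_tip between 0.008 and 0.085 m and y of medium_grip in the frame of bar_tip between -0.006 and 0.006 m and z of medium_grip in the frame of bar_tip between 0.002 and 0.01 m and x of small_grip in the frame of bar_tip between 0.008 and 0.085 m and y of small_grip in the frame of bar_tip between -0.006 and 0.006 m and z of small_grip in the frame of bar_tip between 0.002 and 0.01 m and distance between large_grip and medium_grip below 0.014 m and distance between medium_grip and small_grip below 0.014 m and x of large_grip in the frame of bar_tip above 0.052 m and distance between large_grip and small_grip above 0.016 m); the robot touches nothing.
It fails at once if the rack is pushed or struck with more than 25 N (contact force between rack and anything else above 25 N).
It fails at once if a bystander is moved more than 20 mm (distance of any of spool, chalk, button_jar, pin_tin, scissors, pencil_cup, brush from where it was at the start of the episode above 0.02 m).
It also fails if it takes over 72 s, if anything falls off the work surface, if the arm or the gripper's body presses on something with over 40 N, if the wrist force passes 120 N, or if a joint passes its speed limit or range.

## Working session

There is one attempt and no reset: what is moved stays moved. The work goes in short steps, Python scripts to look and compute and a shell command to move; the robot and the scene stay as the last step left them, time stands still between calls to the robot, and variables do not carry over. Pictures are saved under pics/ and viewed, at most 10 in all, crops included, and the job is handed in when it is done.

```bash
mkdir -p pics; cat > h.py <<'E'
import numpy as np, cv2
from station import manip
def save(name,fn):
    c=manip.get_calibration(name); im=manip.capture(name)
    cv2.imwrite('pics/'+fn+'.png',im[:,:,::-1]); np.save('pics/'+fn+'.npy',np.array([c],dtype=object),allow_pickle=True); return im,c
def load(fn): return cv2.imread('pics/'+fn+'.png'), np.load('pics/'+fn+'.npy',allow_pickle=True)[0]
def ray(c,uv):
    f=192/np.tan(np.radians(c['vfov'])/2); d=np.array([(uv[0]-c['cx'])/f,(uv[1]-c['cy'])/f])
    r=np.hypot(*d); s=r
    for _ in range(30): s=r/(1+c['k1']*s*s)
    if r>0: d=d*s/r
    R=cv2.Rodrigues(np.array(c['rvec'],float))[0]; t=np.array(c['tvec'],float).ravel()
    return -R.T@t, R.T@np.array([d[0],d[1],1.])
def onz(c,uv,z):
    o,d=ray(c,uv); return o+d*(z-o[2])/d[2]
def tri(c1,u1,c2,u2):
    o,d=ray(c1,u1); p,e=ray(c2,u2); A=np.stack([d,-e],1); s=np.linalg.lstsq(A,p-o,rcond=None)[0]
    a=o+d*s[0]; b=p+e*s[1]; return (a+b)/2, np.linalg.norm(a-b)
def proj(c,P):
    f=192/np.tan(np.radians(c['vfov'])/2); R=cv2.Rodrigues(np.array(c['rvec'],float))[0]
    q=R@np.array(P,float)+np.array(c['tvec'],float).ravel(); d=q[:2]/q[2]; d=d*(1+c['k1']*(d@d)); return d*f+[c['cx'],c['cy']]
E
python3 - <<'E'
from h import *
for n in('scene','top'):
    im,c=save(n,n+'0'); print(c)
    cv2.imwrite(f'pics/{n}0b.png',cv2.resize(im[:,:,::-1],(800,600),interpolation=cv2.INTER_CUBIC))
print(manip.observe())
E
```

```text
{'vfov': 55.42911447916031, 'cx': 255.537549711384, 'cy': 189.5008952922026, 'k1': -0.08261785418543015, 'rvec': array([ 0.83296648,  2.34888512, -1.27679274]), 'tvec': array([ 453.58331615,  -40.07082807, 1324.64207562])}
{'vfov': 56.04615764903641, 'cx': 256.6846658277666, 'cy': 197.40277011612648, 'k1': -0.03399637849496525, 'rvec': array([ 2.21414738, -2.16440933,  0.09768492]), 'tvec': array([ -76.29718595,  534.48094109, 1222.03831378])}
{'t': 0.1, 'qpos': array([ 1.17730609e+00,  3.08961458e-01,  1.63505779e+00, -2.16090321e-05,
        1.19970026e+00, -6.97146310e-02]), 'qvel': array([ 4.37501386e-04, -2.82381770e-03, -3.11002498e-03, -3.23078130e-04,
        1.13966717e-05,  5.49984033e-04]), 'joint_efforts': array([-1.15315004e-03, -4.16412485e+01, -2.77645308e+01, -1.69077093e-04,
        4.03661499e-03, -4.78401212e-07]), 'ee_pos': array([198.59578002, 591.81942968, 230.13550872]), 'ee_rot': array([-0.50627899, -3.10005343,  0.00325842]), 'wrist_force': array([0.39633267, 0.04863701, 0.26279557]), 'ft_torque': array([-0.0161113 ,  0.03117335,  0.04262566]), 'grasp_force': 0.0, 'opening': 85.46849856240983}
```

View pics/scene0b.png

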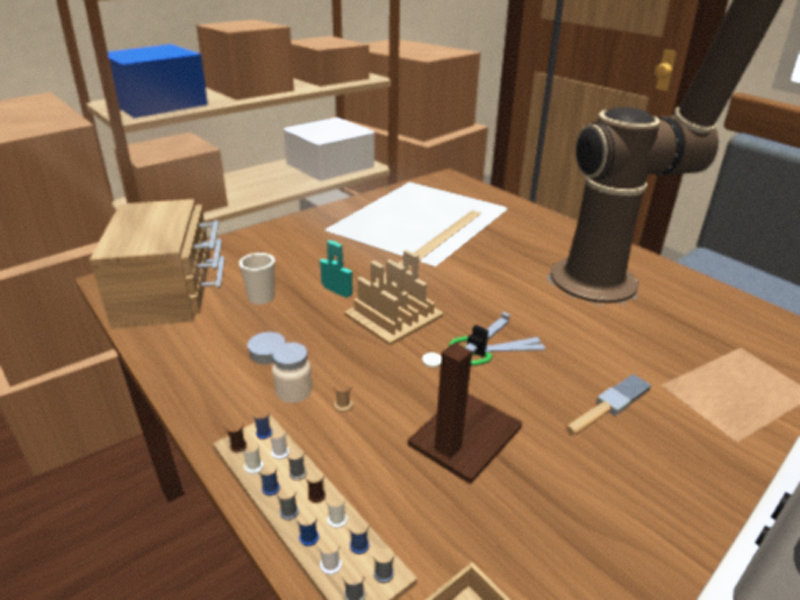

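View pics/top0b.png

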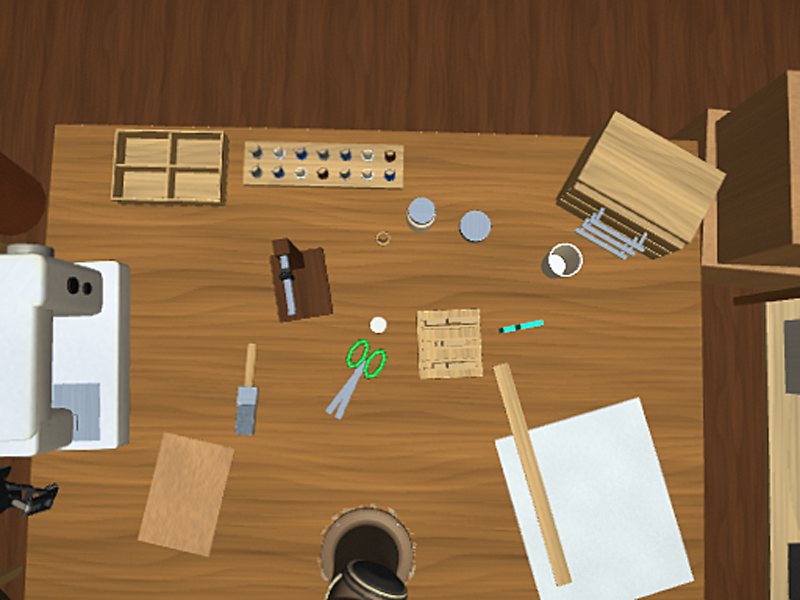

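Scene: stand with three templates around (395,300), rack with its post at (455,400). Top: stand at (450,343), rack at (300,283) with the bar running from (287,262) to (291,315), turquoise decoy at (521,326). Next I crop and enlarge both regions in the two views.

```bash
python3 - <<'E'
from h import *
a,c=load('top0'); b,cs=load('scene0')
k=lambda i,x,y,w,h,W,H: cv2.resize(i[y:y+h,x:x+w],(W,H),interpolation=cv2.INTER_CUBIC)
m=np.vstack([np.hstack([k(a,262,190,50,60,400,300)[:300],k(a,168,148,50,60,400,300)]),
 np.hstack([k(b,215,155,72,66,400,300),k(b,255,205,80,100,400,300)])])
# proper aspect scale per tile: tile sizes 50x60 -> 8 x5
cv2.imwrite('pics/crop1.png',m)
for n,uv,z in [('standTL',(417,310),12),('standTR',(480,308),12),('standBR',(482,376),12),('standBL',(420,379),12),('lip',(291,315),198),('bar far',(287,262),190),('spool',(383,238),46),('jar',(421,210),85),('chalk',(378,325),8),('cup',(564,260),90),('green',(521,326),110)]:
    print(n,onz(c,np.array(uv)*.64,z).round())
E
```

```text
standTL [ 534. -100.   12.]
standTR [ 542. -240.   12.]
standBR [ 391. -246.   12.]
standBL [ 382. -109.   12.]
lip [505. 145. 198.]
bar far [607. 158. 190.]
spool [687. -21.  46.]
jar [ 742. -101.   85.]
chalk [499. -14.   8.]
cup [ 641. -405.   90.]
green [ 499. -310.  110.]
```

View pics/crop1.png

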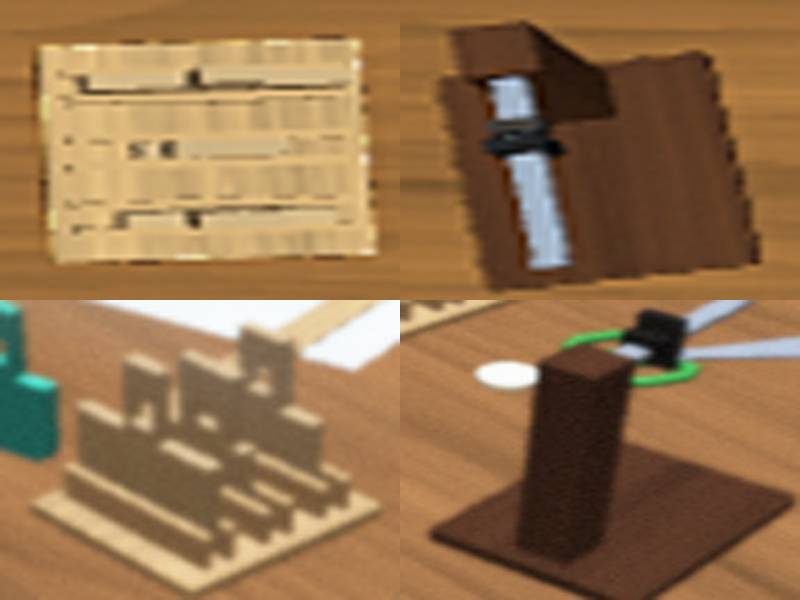

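```bash
cat >> h.py <<'E'
def T():
    s=manip.observe(); return np.array(s['ee_pos']), cv2.Rodrigues(np.array(s['ee_rot']))[0], s
def goto(P,yaw):
    """tool shift for target world TCP P, and tool z-turn so tool y lies at 90+yaw deg; tool vertical"""
    p,R,s=T(); d=R.T@(np.array(P,float)-p)
    a=np.radians(yaw); G=np.array([[-np.cos(a),-np.sin(a),0],[-np.sin(a),np.cos(a),0],[0,0,-1]]).T
    G=np.stack([[-np.cos(a),-np.sin(a),0],[-np.sin(a),np.cos(a),0],[0,0,-1]],1)
    w=np.degrees(cv2.Rodrigues(R.T@G)[0].ravel())
    print('pos',p.round(1),'shift first',d.round(1),'turn',w.round(2),'shift after turn',(G.T@(np.array(P,float)-p)).round(1),'F',np.array(s['wrist_force']).round(2),'t',round(s['t'],2),'open',round(s['opening'],1))
E
python3 - <<'E'
from h import *
p,R,s=T(); c=manip.get_calibration('wrist'); o,d=ray(c,(c['cx'],c['cy'])); print(c['vfov'],'cam in tool',(R.T@(o-p)).round(),(R.T@d).round(3), 'right',(R.T@(ray(c,(500,190))[1]-d)).round(2))
goto([420,-172,330],3.2)
E
```

```text
69.19470381711616 cam in tool [  79.   -0. -142.] [-0.306  0.001  0.952] right [0.   0.87 0.  ]
pos [198.6 591.8 230.1] shift first [-452.9 -653.9  -98.5] turn [ -0.12  -0.03 -21.75] shift after turn [-178.4 -775.   -99.9] F [0.4  0.05 0.26] t 0.1 open 85.5
```

```bash
python3 -m inch '[[[0,0,-33,0,0,-7.25],[0,0,-33,0,0,-7.25],[0,0,-34,0,0,-7.25],[-10,-45,0,0,0,0],[-10,-45,0,0,0,0],[-10,-45,0,0,0,0],[-10,-45,0,0,0,0],[-10,-45,0,0,0,0],[-10,-45,0,0,0,0],[-10,-45,0,0,0,0],[-10,-45,0,0,0,0]]]' -1
python3 -m inch '[[[-10,-45,0,0,0,0],[-10,-45,0,0,0,0],[-10,-45,0,0,0,0],[-10,-45,0,0,0,0],[-10,-45,0,0,0,0],[-10,-45,0,0,0,0],[-10,-45,0,0,0,0],[-10,-45,0,0,0,0],[-18,-45,0,0,0,0],[0,0,0,0,0,0]]]'
python3 - <<'E'
from h import *
goto([420,-172,330],3.2)
im,c=save('wrist','w1'); cv2.imwrite('pics/w1b.png',cv2.resize(im[:,:,::-1],(800,600),interpolation=cv2.INTER_CUBIC))
E
```

```text
t: 1.2
ee_pos: [298.6, 235.7, 330.9]
ee_rot: [-0.089, 3.14, -0.0]
wrist_force: [1.3, 0.9, 0.3]
opening: 85.0
grasp_force: 0.0
t: 2.2
ee_pos: [420.4, -166.0, 330.5]
ee_rot: [0.079, -3.14, 0.003]
wrist_force: [-0.7, 1.4, -0.2]
opening: 85.3
grasp_force: 0.0
pos [ 420.4 -166.   330.5] shift first [ 0.7 -6.   0.5] turn [-0.1  -0.03 -0.32] shift after turn [ 0.7 -6.   0.5] F [-0.67  1.35 -0.25] t 2.2 open 85.3
```

View pics/w1b.png

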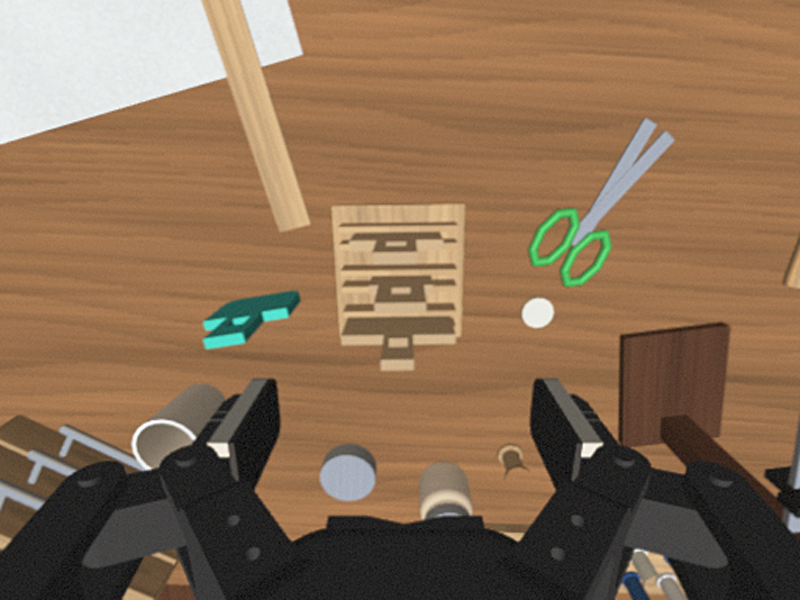

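Wrist view (up = towards the robot): templates in the stand. The narrow neck at (397,360) in the far slot is the large one, the wide neck is at (400,295) in the middle slot, and the third is at (397,250) in the near slot. The next crop is for accurate edges.

```bash
python3 - <<'E'
from h import *
a,c=load('w1'); x,y,w,h=206,126,100,115
m=cv2.resize(a[y:y+h,x:x+w],None,fx=5,fy=5,interpolation=cv2.INTER_CUBIC); cv2.imwrite('pics/crop2.png',m)
E
```

```text
(no output)
```

View pics/crop2.png

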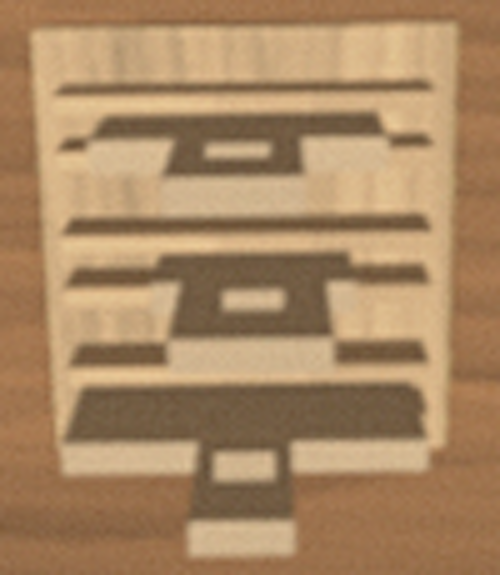

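Crop (5x, offset 206,126): front and back top edges of the necks are large y 521/556 (x 188–295), small y 340/374 (x 168–334), medium y 177/213 (x 163–307). Shoulder front edges are at y 440, 283 and 138.

```bash
python3 - <<'E'
from h import *
a,c=load('w1')
f=lambda x,y,z: onz(c,(206+(x-2)/5,126+(y-2)/5),z)
for n,z,N,S,sz in [('large',141,[(188,521),(295,521),(296,556),(187,556)],[(66,440),(428,440)],87),('small',125,[(168,340),(334,339),(335,373),(166,374)],[(154,283),(352,281)],71),('medium',133,[(163,177),(307,176),(307,213),(160,213)],[(88,138),(388,138)],79)]:
    P=np.array([f(*q,z) for q in N]); Q=np.array([f(*q,sz) for q in S])
    print(n,'neck mid',P.mean(0).round(1),'widths',np.linalg.norm(P[1]-P[0]).round(1),np.linalg.norm(P[2]-P[3]).round(1),'thick',np.linalg.norm(P[0]-P[3]).round(1),
     'yaw',[round(np.degrees(np.arctan2(u[0],-u[1])),1) for u in (P[1]-P[0],P[2]-P[3],Q[1]-Q[0])],'front neck',((P[0]+P[1])/2).round(1),'front shoulder',Q.mean(0).round(1),'sw',np.linalg.norm(Q[1]-Q[0]).round(1))
C=np.array([f(x,y,12) for x,y in [(30,28),(460,22)]]);print(C.round(1))
E
```

```text
large neck mid [ 507.3 -168.5  141. ] widths 28.1 28.8 thick 10.2 yaw [np.float64(-177.1), np.float64(-177.1), np.float64(-177.1)] front neck [ 502.2 -168.8  141. ] front shoulder [ 501.6 -168.1   87. ] sw 108.3
small neck mid [ 462.1 -168.4  125. ] widths 43.7 44.9 thick 9.5 yaw [np.float64(-176.7), np.float64(-176.7), np.float64(-176.5)] front neck [ 457.3 -168.6  125. ] front shoulder [ 457.  -168.6   71. ] sw 59.5
medium neck mid [ 416.9 -174.5  133. ] widths 35.7 36.8 thick 9.2 yaw [np.float64(-176.7), np.float64(-177.1), np.float64(-177.1)] front neck [ 412.3 -174.6  133. ] front shoulder [ 412.3 -174.9   79. ] sw 85.5
[[ 391.7 -245.    12. ]
 [ 382.7 -105.4   12. ]]
```

```bash
python3 -m inch '[[[-18,45,0,0,0,0],[-18,45,0,0,0,0],[-18,45,0,0,0,0],[-18,45,0,0,0,0],[-18,45,0,0,0,0],[-18,45,0,0,0,0],[-17,45,0,0,0,0],[0,0,0,0,0,0],[0,0,0,0,0,0]]]'
python3 - <<'E'
from h import *
goto([545,150,330],3)
im,c=save('wrist','w2'); u,v=proj(c,[560,152,190]); print(u,v); u=int(u);v=int(v)
x0,x1,y0,y1=max(0,u-65),u+65,max(0,v-75),v+60
cv2.imwrite('pics/crop3.png',cv2.resize(im[y0:y1,x0:x1,::-1],None,fx=4,fy=4,interpolation=cv2.INTER_CUBIC)); print(x0,y0)
E
```

```text
t: 3.15
ee_pos: [525.1, 161.9, 330.7]
ee_rot: [0.094, -3.138, 0.001]
wrist_force: [0.0, -0.2, -0.5]
opening: 85.3
grasp_force: 0.0
pos [525.1 161.9 330.7] shift first [-19.2 -13.    0.7] turn [-0.04 -0.11  0.43] shift after turn [-19.3 -12.9   0.7] F [ 0.03 -0.24 -0.47] t 3.15 open 85.3
248.0615596006081 210.23365463883857
183 135
```

View pics/crop3.png

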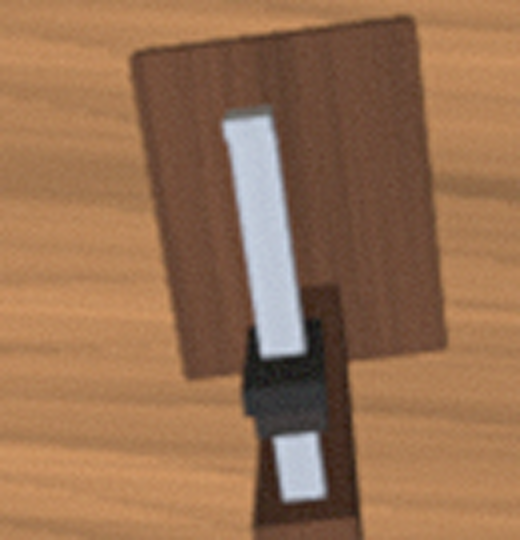

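Crop (4x, offset 183,135): lip front edge from (222,121) to (272,113); bar edges run to the stop face at (262,357)/(303,352) and to the post at (283,503)/(327,497).

```bash
python3 - <<'E'
from h import *
a,c=load('w2')
f=lambda x,y,z: onz(c,(183+(x-1.5)/4,135+(y-1.5)/4),z)
L=[f(222,121,198),f(272,113,198)]; S=[f(262,357,190),f(303,352,190)]; P=[f(283,503,190),f(327,497,190)]
lm,sm,pm=[np.mean(q,0) for q in (L,S,P)]
print(lm,sm,pm,[np.linalg.norm(q[1]-q[0]).round(1) for q in (L,S,P)])
for A,B in((lm,sm),(lm,pm),(sm,pm)): d=(B-A)[:2]; print('yaw',np.degrees(np.arctan2(d[1],d[0])).round(2),np.linalg.norm(d).round(1))
b=[f(134,52,16),f(412,16,16)];d=b[1]-b[0];print('base yaw',np.degrees(np.arctan2(d[0],-d[1])),np.linalg.norm(d))
E
```

```text
[506.95092312 146.01420538 198.        ] [575.15081908 158.4903622  190.        ] [620.73754392 167.48119802 190.        ] [np.float64(12.8), np.float64(11.5), np.float64(12.9)]
yaw 10.37 69.3
yaw 10.68 115.8
yaw 11.16 46.5
base yaw -169.2304079794205 114.7425315228616
```

```bash
python3 - <<'E'
from h import *
goto([507.3,-168.5,200],3)
E
```

```text
pos [525.1 160.7 330.8] shift first [  36.7 -327.5  131.2] turn [-0.04 -0.1   0.32] shift after turn [  35.  -327.8  130.8] F [-0.4   0.2  -0.14] t 3.2 open 85.1
```

```bash
python3 -m inch '[[[4.4,-41,0,0,0,0.3],[4.4,-41,0,0,0,0],[4.4,-41,0,0,0,0],[4.4,-41,10,0,0,0],[4.4,-41,20,0,0,0],[4.4,-41,30,0,0,0],[4.4,-41,35,0,0,0],[4.4,-41,35,0,0,0],[0,0,0,0,0,0],[0,0,0,0,0,0],[0,0,0,0,0,0]]]'
python3 - <<'E'
from h import *
goto([507.3,-168.5,102],3)
im,c=save('wrist','w3'); u,v=proj(c,[507,-168,130]).astype(int); print(u,v)
x0,y0=max(0,u-65),max(0,v-65)
cv2.imwrite('pics/crop4.png',cv2.resize(im[y0:v+65,x0:u+65,::-1],None,fx=4,fy=4,interpolation=cv2.INTER_CUBIC)); print(x0,y0)
E
```

```text
t: 4.3
ee_pos: [508.7, -162.4, 208.5]
ee_rot: [-0.078, 3.139, -0.001]
wrist_force: [0.9, -0.7, 0.0]
opening: 85.3
grasp_force: 0.0
pos [ 508.7 -162.4  208.5] shift first [  1.9  -6.  106.5] turn [-0.02  0.11 -0.15] shift after turn [  1.7  -6.1 106.5] F [ 0.88 -0.68  0.04] t 4.3 open 85.3
252 197
187 132
```

View pics/crop4.png

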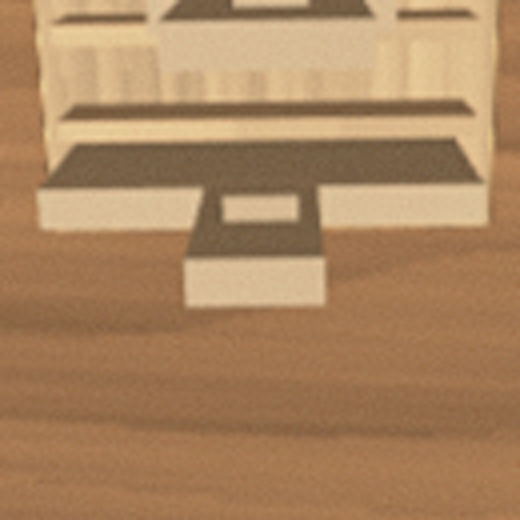

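Nearer view: the large neck top spans (185,258) to (325,306) in the crop (offset 187,132).

```bash
python3 - <<'E'
from h import *
a,c=load('w3')
P=np.array([onz(c,(187+(x-1.5)/4,132+(y-1.5)/4),141) for x,y in [(185,258),(325,257),(325,305),(185,306)]]);m=P.mean(0);print(m,np.linalg.norm(P[1]-P[0]),np.linalg.norm(P[3]-P[0]))
goto([m[0],m[1],102],3)
E
```

```text
[ 507.44903714 -169.37414252  141.        ] 27.89660305455073 10.264025013508114
pos [ 509.2 -162.   208.8] shift first [  2.4  -7.2 106.8] turn [-0.05  0.15 -0.09] shift after turn [  2.1  -7.3 106.8] F [-0.48  0.66  0.13] t 4.35 open 85.4
```

```bash
python3 -m inch '[[[2,-7.3,15,0,0,0],[0,0,30,0,0,0],[0,0,30,0,0,0],[0,0,25,0,0,0],[0,0,0,0,0,0],[0,0,0,0,0,0]]]'
python3 - <<'E'
from h import *
goto([507.4,-169.2,102],3)
E
```

```text
t: 4.95
ee_pos: [506.9, -169.2, 107.0]
ee_rot: [0.081, -3.14, -0.0]
wrist_force: [0.6, -0.4, 1.3]
opening: 85.2
grasp_force: 0.0
pos [ 506.9 -169.2  107. ] shift first [-0.5 -0.   5. ] turn [ 0.01 -0.04 -0.04] shift after turn [-0.5 -0.   5. ] F [ 0.59 -0.4   1.27] t 4.95 open 85.2
```

```bash
python3 -m inch '[[[-0.4,0,5,0,0,0],[0,0,0,0,0,0],[0,0,0,0,0,0]]]'
python3 -m inch '[[[0,0,0,0,0,0],[0,0,0,0,0,0],[0,0,0,0,0,0],[0,0,0,0,0,0],[0,0,0,0,0,0],[0,0,0,0,0,0],[0,0,0,0,0,0],[0,0,0,0,0,0],[0,0,0,0,0,0]]]' 1 80
```

```text
t: 5.25
ee_pos: [508.1, -169.9, 103.2]
ee_rot: [-0.08, 3.139, -0.001]
wrist_force: [0.5, -1.1, 0.5]
opening: 85.4
grasp_force: 0.0
t: 6.15
ee_pos: [507.6, -169.7, 102.4]
ee_rot: [-0.079, 3.14, -0.0]
wrist_force: [-0.1, -0.1, 2.9]
opening: 26.5
grasp_force: 78.7
```

```bash
python3 -m inch '[[[0,0,-10,0,0,0],[0,0,-30,0,0,0],[0,0,-40,0,0,0],[0,0,-40,0,0,0],[0,0,-25,0,0,0],[0,0,0,0,0,0],[0,0,0,0,0,0],[0,0,0,0,0,0]]]'
python3 - <<'E'
from h import *
u=np.array([np.cos(np.radians(10.6)),np.sin(np.radians(10.6))]); p=np.array([511.9,146.9])-40*u
goto([*p,250],10.6)
E
```

```text
t: 6.95
ee_pos: [505.7, -169.0, 244.9]
ee_rot: [0.079, -3.137, -0.003]
wrist_force: [0.8, -0.7, -1.2]
opening: 26.6
grasp_force: 79.5
pos [ 505.7 -169.   244.9] shift first [ 17.5 309.8  -4.4] turn [ 0.12 -0.22 -7.71] shift after turn [-24.2 309.3  -5.1] F [ 0.79 -0.72 -1.23] t 6.95 open 26.6
```

```bash
python3 -m inch '[[[2.2,25,0,0,0,0],[2.2,40,0,0,0,0],[2.2,45,0,0,0,0],[2.2,45,0,0,0,0],[2.2,45,0,0,0,0],[2.2,45,0,0,0,0],[2.2,38,0,0,0,0],[2.1,26.8,0,0,0,0],[0,0,0,0,0,-3.85],[0,0,0,0,0,-3.85],[0,0,0,0,0,0],[0,0,0,0,0,0]]]'
python3 - <<'E'
from h import *
u=np.array([np.cos(np.radians(10.6)),np.sin(np.radians(10.6))]); p=np.array([511.9,146.9])-40*u
goto([*p,188.4],10.6)
im,c=save('wrist','w4'); cv2.imwrite('pics/w4b.png',cv2.resize(im[120:,100:412,::-1],(800,677))[:600])
print([proj(c,q).round() for q in ([511.9,146.9,190],[*p,260])])
E
```

```text
t: 8.15
ee_pos: [473.1, 138.7, 245.4]
ee_rot: [0.288, -3.125, 0.001]
wrist_force: [-0.1, -0.2, -1.3]
opening: 26.5
grasp_force: 79.5
pos [473.1 138.7 245.4] shift first [ 0.2  1.  57. ] turn [-0.01 -0.2  -0.09] shift after turn [ 0.4  1.  57. ] F [-0.13 -0.24 -1.29] t 8.15 open 26.5
[array([260., 256.]), array([261., 258.])]
```

View pics/w4b.png

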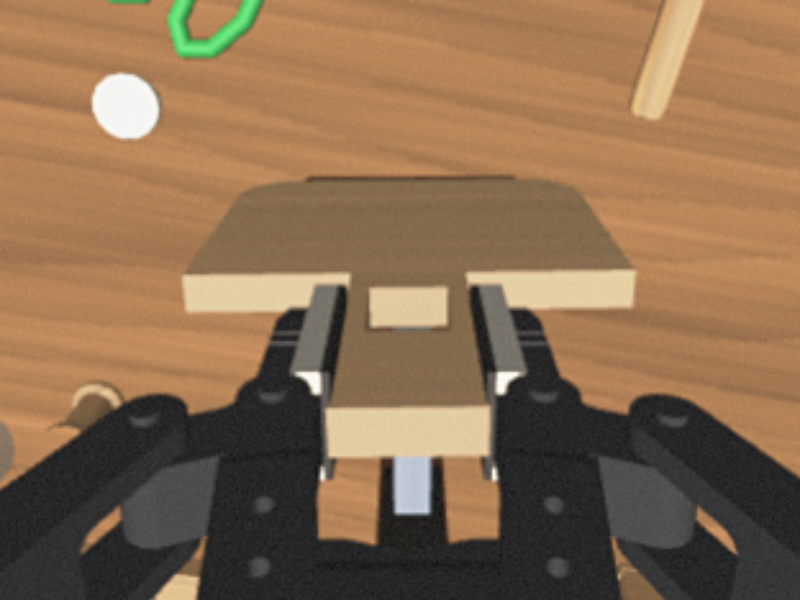

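Wrist view with the large one held: neck top front edge 326–490 at row 407 (centre 408); the bar behind it spans 394–431 at row 486, so the plate is roughly aligned. Next, the exact lateral error.

```bash
cat >> h.py <<'E'
def bf(P,tip=(511.9,146.9),yaw=10.6):
    a=np.radians(yaw); d=np.array(P[:2])-tip; return np.array([d[0]*np.cos(a)+d[1]*np.sin(a),-d[0]*np.sin(a)+d[1]*np.cos(a)])
E
python3 - <<'E'
from h import *
a,c=load('w4')
f=lambda x,y,z: onz(c,(100+x/2.564,120+y/2.564),z)
z=245.4+18.6+20
for n,l,r,y,z in [('front',328,488,408,z),('back',328,490,456,z),('bar',394,431,490,190),('barend',395,431,512,190),('shoulder',186,632,272,245.4+18.6-34),('slot bar',392,432,328,190)]:
    A,B=f(l,y,z),f(r,y,z); m=(A+B)/2; print(n,m.round(1),bf(m).round(2),np.linalg.norm(A-B).round(1))
E
```

```text
front [468.6 137.8 284. ] [-44.23  -0.97] 27.3
back [478.2 139.8 284. ] [-34.43  -0.8 ] 28.3
bar [565.5 157.5 190. ] [54.61  0.57] 12.5
barend [574.5 159.4 190. ] [63.79  0.74] 12.3
shoulder [468.2 138.1 230. ] [-44.58  -0.65] 108.2
slot bar [505. 146. 190.] [-6.97  0.36] 12.5
```

```bash
python3 -m inch '[[[0,1.3,12,0,0,0],[0,0,20,0,0,0],[0,0,18,0,0,0],[0,0,7,0,0,0],[0,0,0,0,0,0],[0,0,0,0,0,0],[0,0,0,0,0,0]]]'
python3 - <<'E'
from h import *
goto([473.0,140.4,188.4],10.6); print(bf(T()[0]))
E
```

```text
t: 8.9
ee_pos: [474.8, 140.3, 191.1]
ee_rot: [-0.29, 3.126, 0.0]
wrist_force: [0.2, -0.5, -0.9]
opening: 26.7
grasp_force: 79.5
pos [474.8 140.3 191.1] shift first [1.8 0.4 2.7] turn [ 0.    0.12 -0.02] shift after turn [1.8 0.4 2.7] F [ 0.22 -0.5  -0.89] t 8.9 open 26.7
[-37.63823102   0.37164869]
```

```bash
python3 -m inch '[[[0,0.3,2.5,0,0,0],[0,0,0,0,0,0],[-10,0,0,0,0,0],[-10,0,0,0,0,0],[-6,0,0,0,0,0],[-5,0,0,0,0,0],[-5,0,0,0,0,0],[-5,0,0,0,0,0],[0,0,0,0,0,0],[0,0,0,0,0,0]]]'
python3 - <<'E'
from h import *
goto([0,0,0],10.6); print(bf(T()[0]))
E
```

```text
t: 9.9
ee_pos: [514.1, 148.0, 187.5]
ee_rot: [0.29, -3.128, 0.0]
wrist_force: [-0.1, -0.1, -1.8]
opening: 26.8
grasp_force: 79.5
pos [514.1 148.  187.5] shift first [532.4 -50.9 187.8] turn [-0.   -0.03 -0.  ] shift after turn [532.5 -50.9 187.5] F [-0.06 -0.08 -1.8 ] t 9.9 open 26.8
[2.32295938 0.68298826]
```

```bash
python3 -m inch '[[[-6,0,0,0,0,0],[-8,0,0,0,0,0],[-8,0,0,0,0,0],[-8,0,0,0,0,0],[-6,0,0,0,0,0],[0,0,0,0,0,0],[0,0,0,0,0,0]]]'
python3 -m inch '[[[0,0,2,0,0,0],[0,0,2,0,0,0],[0,0,2,0,0,0],[0,0,1,0,0,0],[0,0,0,0,0,0],[0,0,0,0,0,0]]]'
```

```text
t: 10.6
ee_pos: [549.5, 154.6, 187.4]
ee_rot: [0.29, -3.127, 0.0]
wrist_force: [-0.2, -0.5, -1.9]
opening: 27.1
grasp_force: 79.5
t: 11.2
ee_pos: [549.5, 154.6, 180.6]
ee_rot: [0.29, -3.128, -0.0]
wrist_force: [0.5, 0.3, -0.8]
opening: 27.0
grasp_force: 79.5
```

```bash
python3 -m inch '[[[0,0,1,0,0,0],[0,0,1,0,0,0],[0,0,0.5,0,0,0],[0,0,0,0,0,0],[0,0,0,0,0,0]]]'
python3 -m inch '[[[0,0,0.5,0,0,0],[0,0,0.5,0,0,0],[0,0,0,0,0,0],[0,0,0,0,0,0]]]'
```

```text
t: 11.7
ee_pos: [549.6, 154.7, 178.2]
ee_rot: [-0.29, 3.128, -0.0]
wrist_force: [0.1, 0.0, -0.9]
opening: 27.0
grasp_force: 79.5
t: 12.1
ee_pos: [549.5, 154.6, 177.1]
ee_rot: [0.29, -3.128, 0.0]
wrist_force: [-0.3, -0.2, -0.7]
opening: 26.9
grasp_force: 79.5
```

```bash
python3 -m inch '[[[0,0,0.5,0,0,0],[0,0,0.3,0,0,0],[0,0,0,0,0,0],[0,0,0,0,0,0]]]'
python3 - <<'E'
from h import *
s=T();print(bf(s[0]),s[0],s[2]['wrist_force'])
E
```

```text
t: 12.5
ee_pos: [549.6, 154.7, 176.4]
ee_rot: [-0.29, 3.128, -0.0]
wrist_force: [-0.6, 0.1, -0.4]
opening: 26.9
grasp_force: 79.5
[38.52875015  0.68425052] [549.64540167 154.65998965 176.43932566] [-0.57744343  0.05704079 -0.43157171]
```

```bash
python3 -m inch '[[[-4,0,0,0,0,0],[-5,0,0,0,0,0],[-4,0,0,0,0,0],[-2,0,0,0,0,0],[0,0,0,0,0,0],[0,0,0,0,0,0]]]'
python3 -m inch '[[[-1,0,0,0,0,0],[-1,0,0,0,0,0],[-1,0,0,0,0,0],[-1,0,0,0,0,0],[0,0,0,0,0,0],[0,0,0,0,0,0]]]'
```

```text
t: 13.1
ee_pos: [564.6, 157.5, 176.4]
ee_rot: [-0.29, 3.128, 0.0]
wrist_force: [0.0, 0.8, -0.3]
opening: 26.8
grasp_force: 79.5
t: 13.7
ee_pos: [568.4, 158.2, 176.4]
ee_rot: [-0.29, 3.128, 0.0]
wrist_force: [-0.4, -0.5, -0.1]
opening: 26.7
grasp_force: 79.5
```

```bash
python3 -m inch '[[[-1,0,0,0,0,0],[-1,0,0,0,0,0],[0,0,0,0,0,0],[0,0,0,0,0,0]]]'
python3 -m inch '[[[-1,0,0,0,0,0],[0,0,0,0,0,0],[0,0,0,0,0,0]]]'
```

```text
t: 14.1
ee_pos: [570.3, 158.5, 176.3]
ee_rot: [-0.29, 3.128, 0.0]
wrist_force: [-0.0, 0.6, 0.4]
opening: 26.8
grasp_force: 79.6
t: 14.4
ee_pos: [570.6, 158.6, 176.2]
ee_rot: [0.29, -3.127, 0.0]
wrist_force: [-2.1, 0.0, 0.1]
opening: 27.1
grasp_force: 79.7
```

```bash
python3 -m inch '[[[-1,0,0,0,0,0],[-1,0,0,0,0,0],[0,0,0,0,0,0],[0,0,0,0,0,0]]]'
```

```text
t: 14.8
ee_pos: [571.5, 158.8, 175.9]
ee_rot: [0.29, -3.124, 0.001]
wrist_force: [-5.8, -1.4, 2.1]
opening: 26.9
grasp_force: 79.8
```

```bash
python3 -m inch '[[[-1,0,0,0,0,0],[-1,0,0,0,0,0],[-1,0,0,0,0,0],[-0.5,0,0,0,0,0],[0,0,0,0,0,0],[0,0,0,0,0,0]]]'
```

```text
t: 15.4
ee_pos: [572.4, 159.0, 175.4]
ee_rot: [0.289, -3.118, 0.002]
wrist_force: [-10.1, -2.2, 4.2]
opening: 27.1
grasp_force: 80.1
```

```bash
python3 -m inch '[[[-1,0,-0.5,0,0,0],[-0.5,0,0,0,0,0],[0,0,0,0,0,0],[0,0,0,0,0,0],[0,0,0,0,0,0]]]'
```

```text
t: 15.9
ee_pos: [572.8, 159.0, 175.4]
ee_rot: [0.289, -3.115, 0.002]
wrist_force: [-11.6, -1.9, 5.5]
opening: 26.8
grasp_force: 80.1
```

```bash
python3 -m inch '[[[2,0,0,0,0,0],[2,0,0,0,0,0],[2,0,0.3,0,0,0],[1.7,0,0,0,0,0],[0,0,0,0,0,0],[0,0,0,0,0,0]]]'
python3 -c "
from h import *
s=T();print(bf(s[0]),s[0],s[1][:,2])"
```

```text
t: 16.5
ee_pos: [570.7, 158.6, 176.4]
ee_rot: [-0.29, 3.128, 0.0]
wrist_force: [-2.5, -0.3, -0.8]
opening: 27.0
grasp_force: 79.5
[59.90154632  0.69430071] [570.65162979 158.60142306 176.44181665] [ 1.69707511e-04  5.58458095e-05 -9.99999984e-01]
```

```bash
python3 -m inch '[[[0.6,0,0,0,0,0],[0,0,0,0,0,0],[0,0,0,0,0,0]]]'
python3 -m inch '[[[0,0,0,0,0,0],[0,0,0,0,0,0],[0,0,0,0,0,0],[0,0,0,0,0,0],[0,0,0,0,0,0],[0,0,-5,0,0,0],[0,0,-20,0,0,0],[0,0,-30,0,0,0],[0,0,-25,0,0,0],[0,0,0,0,0,0]]]' -1
python3 - <<'E'
from h import *
goto([416.9,-174.5,260],3)
im,c=save('wrist','w5'); cv2.imwrite('pics/w5b.png',cv2.resize(im[120:,100:412,::-1],(800,677))[:600])
E
```

```text
t: 16.8
ee_pos: [570.4, 158.6, 176.6]
ee_rot: [-0.29, 3.127, 0.0]
wrist_force: [-1.2, -0.5, -1.3]
opening: 27.0
grasp_force: 79.5
t: 17.8
ee_pos: [573.0, 159.1, 261.9]
ee_rot: [-0.289, 3.119, 0.002]
wrist_force: [0.5, 0.4, -0.8]
opening: 85.3
grasp_force: 0.0
pos [573.  159.1 261.9] shift first [ 214.8 -299.2   -0.3] turn [0.04 0.55 7.6 ] shift after turn [ 173.4 -325.     1.9] F [ 0.49  0.4  -0.75] t 17.8 open 85.3
```

View pics/w5b.png

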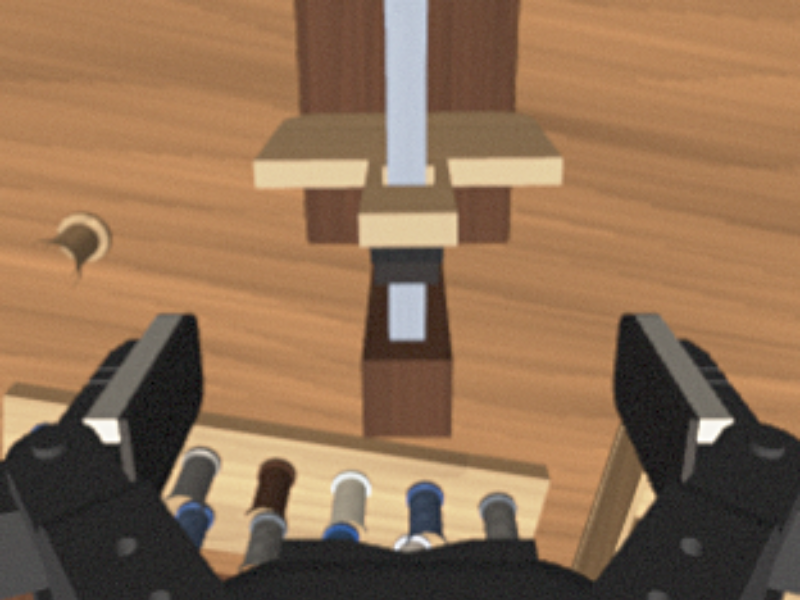

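The large one hangs upright against the stop, centred on the bar: neck (360–457) at row 230, stop directly behind. Next, the medium.

```bash
python3 -m inch '[[[0,0,0,0,0.5,3.8],[0,0,0,0,0,3.8],[20,-37,0,0,0,0],[22,-41.3,0,0,0,0],[22,-41.3,0,0,0,0],[22,-41.3,0,0,0,0],[22,-41.3,0,0,0,0],[22,-41.3,0,0,0,0],[22,-41.3,0,0,0,0],[21.4,-41,0,0,0,0],[0,0,0,0,0,0],[0,0,0,0,0,0]]]'
python3 - <<'E'
from h import *
goto([417,-175,94.4],3)
im,c=save('wrist','w6')
# check neck top edges: project corners of predicted neck top and report local brightness transitions along its centre row/col
g=cv2.GaussianBlur(im.mean(2),(3,3),0)
u,v=proj(c,[417,-175,133]); print(u,v)
row=g[int(round(v)),int(u)-40:int(u)+40]; d=np.diff(row); i=np.argsort(-abs(d))[:8]; print('row edges',sorted((int(u)-40+k,int(d[k])) for k in i))
col=g[int(v)-40:int(v)+40,int(round(u))]; d=np.diff(col); i=np.argsort(-abs(d))[:10]; print('col edges',sorted((int(v)-40+k,int(d[k])) for k in i))
for q in [(412,-175),(422,-175),(417,-157),(417,-193)]: print(q,proj(c,[*q,133]).round(1))
E
```

```text
t: 19.05
ee_pos: [412.7, -176.4, 257.1]
ee_rot: [0.077, -3.13, -0.001]
wrist_force: [0.3, 1.0, -0.1]
opening: 85.4
grasp_force: 0.0
pos [ 412.7 -176.4  257.1] shift first [ -6.1   1.  162.7] turn [ 0.05 -0.59 -0.2 ] shift after turn [ -4.4   1.1 162.7] F [ 0.31  0.98 -0.06] t 19.05 open 85.4
259.97358539768607 189.62610266432537
row edges [(np.int64(219), -21), (np.int64(220), -6), (np.int64(240), 23), (np.int64(241), 36), (np.int64(242), 21), (np.int64(276), -20), (np.int64(277), -34), (np.int64(278), -23)]
col edges [(np.int64(157), -34), (np.int64(160), 34), (np.int64(165), -36), (np.int64(174), 32), (np.int64(178), -32), (np.int64(179), -34), (np.int64(185), 35), (np.int64(197), -34), (np.int64(208), 34), (np.int64(223), 35)]
(412, -175) [260.2 184.8]
(422, -175) [259.7 194.4]
(417, -157) [277.9 190.5]
(417, -193) [242.1 188.8]
```

```bash
python3 -m inch '[[[-4.5,1.4,20,0,-0.5,-0.2],[0,0,40,0,0,0],[0,0,40,0,0,0],[0,0,35,0,0,0],[0,0,20,0,0,0],[0,0,5,0,0,0],[0,0,0,0,0,0],[0,0,0,0,0,0],[0,0,0,0,0,0]]]'
python3 - <<'E'
from h import *
goto([417.2,-174.6,94.4],3)
E
```

```text
t: 20.0
ee_pos: [419.6, -174.8, 99.8]
ee_rot: [-0.089, 3.137, -0.004]
wrist_force: [0.4, 0.3, -0.1]
opening: 85.6
grasp_force: 0.0
pos [ 419.6 -174.8   99.8] shift first [2.4 0.4 5.4] turn [-0.14  0.16  0.24] shift after turn [2.4 0.4 5.4] F [ 0.42  0.28 -0.11] t 20.0 open 85.6
```

```bash
python3 -m inch '[[[2,0.2,5,0,0,0.2],[0,0,0,0,0,0],[0,0,0,0,0,0]]]'
python3 -m inch '[[[0,0,0,0,0,0],[0,0,0,0,0,0],[0,0,0,0,0,0],[0,0,0,0,0,0],[0,0,0,0,0,0],[0,0,0,0,0,0],[0,0,0,0,0,0],[0,0,0,0,0,0]]]' 1 80
python3 -c "
from h import *
goto([417.2,-174.6,94.4],3)"
```

```text
t: 20.3
ee_pos: [416.0, -174.5, 93.5]
ee_rot: [-0.082, 3.14, -0.002]
wrist_force: [0.0, -0.1, 0.6]
opening: 85.4
grasp_force: 0.0
t: 21.1
ee_pos: [416.2, -174.5, 93.5]
ee_rot: [-0.082, 3.14, -0.002]
wrist_force: [-0.3, 0.3, 3.3]
opening: 34.8
grasp_force: 79.4
pos [ 416.2 -174.5   93.5] shift first [-0.9 -0.1 -0.9] turn [-0.06  0.02  0.  ] shift after turn [-0.9 -0.1 -0.9] F [-0.32  0.28  3.28] t 21.1 open 34.8
```

```bash
python3 -m inch '[[[0,0,-10,0,0,0],[0,0,-30,0,0,0],[0,0,-40,0,0,0],[0,0,-40,0,0,0],[0,0,-30,0,0,0],[0,0,0,0,0,0],[0,0,0,0,0,0]]]'
python3 - <<'E'
from h import *
a=np.radians(10.6);p=np.array([511.9,146.9])-40*np.array([np.cos(a),np.sin(a)])+.65*np.array([-np.sin(a),np.cos(a)])
goto([*p,240],10.6)
E
```

```text
t: 21.8
ee_pos: [416.1, -174.2, 243.9]
ee_rot: [-0.082, 3.139, -0.002]
wrist_force: [-0.4, -0.6, -1.0]
opening: 35.1
grasp_force: 80.3
pos [ 416.1 -174.2  243.9] shift first [-72.7 311.1   3.5] turn [-0.09  0.07 -7.6 ] shift after turn [-113.2  298.7    3.9] F [-0.36 -0.6  -0.99] t 21.8 open 35.1
```

```bash
python3 -m inch '[[[-5,25,0,0,0,0],[-10,43,0,0,0,0],[-10,43,0,0,0,0],[-10,43,0,0,0,0],[-10,43,0,0,0,0],[-10,43,0,0,0,0],[-10,43,0,0,0,0],[-7.7,28,0,0,0,0],[0,0,0,0,0,-3.8],[0,0,0,0,0,-3.8],[0,0,0,0,0,0],[0,0,0,0,0,0]]]'
python3 - <<'E'
from h import *
a=np.radians(10.6);p=np.array([511.9,146.9])-40*np.array([np.cos(a),np.sin(a)])+.65*np.array([-np.sin(a),np.cos(a)])
goto([*p,186.8],10.6)
im,c=save('wrist','w7'); z=T()[0][2]+19.5
g=cv2.GaussianBlur(im.mean(2),(3,3),0)
# lateral check: neck-top centre via edges along predicted row
P=[p[0],p[1],z+20]; u,v=proj(c,P); row=g[int(round(v)),int(u)-45:int(u)+45]; d=np.diff(row)
l=int(u)-45+np.argmax(d[:45]); r=int(u)-45+45+np.argmin(d[45:]); print(u,v,l,r)
A,B=onz(c,(l+.5,v),P[2]),onz(c,(r+.5,v),P[2]); print('neck',bf((A+B)/2).round(2),np.linalg.norm(A-B).round(1))
E
```

```text
t: 23.0
ee_pos: [471.1, 139.8, 241.3]
ee_rot: [0.288, -3.125, 0.002]
wrist_force: [1.0, -0.0, -0.7]
opening: 35.0
grasp_force: 80.3
pos [471.1 139.8 241.3] shift first [-1.6  0.1 54.5] turn [-0.05 -0.21 -0.08] shift after turn [-1.4  0.1 54.5] F [ 0.96 -0.03 -0.67] t 23.0 open 35.0
259.2891089001716 292.7129671606136 217 300
neck [-39.99   0.52] 36.4
```

```bash
python3 -m inch '[[[0,0.1,12,0,0,0],[0,0,20,0,0,0],[0,0,16,0,0,0],[0,0,6,0,0,0],[0,0,0,0,0,0],[0,0,0,0,0,0],[0,0,0,0,0,0],[0,0,0,0,0,0]]]'
python3 -c "
from h import *
goto([0,0,186.8],10.6);print(bf(T()[0]))"
```

```text
t: 23.85
ee_pos: [473.1, 140.3, 190.0]
ee_rot: [-0.29, 3.126, -0.001]
wrist_force: [1.1, -0.7, -1.5]
opening: 34.8
grasp_force: 80.3
pos [473.1 140.3 190. ] shift first [490.8 -50.9   2.3] turn [-0.05  0.11 -0.01] shift after turn [490.8 -50.9   3.2] F [ 1.06 -0.75 -1.5 ] t 23.85 open 34.8
[-39.34541916   0.66028204]
```

Same undershoot as before; correct it and slide in.

```bash
python3 -m inch '[[[0,0,2.7,0,0,0],[0,0,0,0,0,0],[-10,0,0,0,0,0],[-10,0,0,0,0,0],[-6,0,0,0,0,0],[-5,0,0,0,0,0],[-5,0,0,0,0,0],[-5,0,0,0,0,0],[0,0,0,0,0,0],[0,0,0,0,0,0]]]'
python3 -c "
from h import *
goto([0,0,0],10.6); print(bf(T()[0]))"
```

```text
t: 24.85
ee_pos: [512.5, 147.7, 186.2]
ee_rot: [0.29, -3.128, 0.001]
wrist_force: [-0.3, 0.5, -0.2]
opening: 34.8
grasp_force: 80.3
pos [512.5 147.7 186.2] shift first [530.8 -50.7 186.6] turn [-0.05 -0.03 -0.  ] shift after turn [531.  -50.9 186.2] F [-0.3   0.47 -0.24] t 24.85 open 34.8
[0.76727093 0.64107798]
```

```bash
python3 -m inch '[[[-6,0,0,0,0,0],[-8,0,0,0,0,0],[-8,0,0,0,0,0],[-6,0,0,0,0,0],[0,0,0,0,0,0],[0,0,2,0,0,0],[0,0,2,0,0,0],[0,0,2,0,0,0],[0,0,2,0,0,0],[0,0,1,0,0,0],[0,0,0,0,0,0],[0,0,0,0,0,0]]]'
python3 -m inch '[[[0,0,0.7,0,0,0],[0,0,0.5,0,0,0],[0,0,0,0,0,0],[0,0,0,0,0,0]]]'
```

```text
t: 26.05
ee_pos: [540.2, 152.9, 177.4]
ee_rot: [-0.29, 3.128, -0.001]
wrist_force: [-0.2, 0.0, -0.6]
opening: 35.0
grasp_force: 80.3
t: 26.45
ee_pos: [540.2, 152.8, 176.1]
ee_rot: [-0.29, 3.128, -0.001]
wrist_force: [-0.2, -0.1, 0.3]
opening: 35.1
grasp_force: 80.3
```

```bash
python3 -m inch '[[[-4,0,0,0,0,0],[-5,0,0,0,0,0],[-5,0,0,0,0,0],[-3,0,0,0,0,0],[-1,0,0,0,0,0],[0,0,0,0,0,0],[0,0,0,0,0,0]]]'
python3 -m inch '[[[-1,0,0,0,0,0],[-1,0,0,0,0,0],[-1,0,0,0,0,0],[0,0,0,0,0,0],[0,0,0,0,0,0]]]'
```

```text
t: 27.15
ee_pos: [557.7, 156.1, 176.0]
ee_rot: [0.29, -3.128, 0.001]
wrist_force: [0.3, -0.4, -0.8]
opening: 34.9
grasp_force: 80.3
t: 27.65
ee_pos: [559.8, 156.6, 175.8]
ee_rot: [0.29, -3.126, 0.002]
wrist_force: [-4.0, -0.4, -0.6]
opening: 35.1
grasp_force: 80.5
```

Contact. Press on.

```bash
python3 -m inch '[[[-1,0,0,0,0,0],[-1,0,0,0,0,0],[-1,0,0,0,0,0],[0,0,0,0,0,0],[0,0,0,0,0,0]]]'
python3 -m inch '[[[-1,0,0,0,0,0],[-1,0,0,0,0,0],[0,0,0,0,0,0],[0,0,0,0,0,0],[0,0,0,0,0,0]]]'
```

```text
t: 28.15
ee_pos: [560.9, 156.8, 175.4]
ee_rot: [0.289, -3.121, 0.002]
wrist_force: [-8.5, -2.5, 2.8]
opening: 35.0
grasp_force: 80.7
t: 28.65
ee_pos: [561.4, 156.9, 175.1]
ee_rot: [0.289, -3.118, 0.003]
wrist_force: [-10.7, -2.0, 4.3]
opening: 34.5
grasp_force: 80.8
```

```bash
python3 -m inch '[[[-1,0,-0.5,0,0,0],[-0.5,0,0,0,0,0],[0,0,0,0,0,0],[0,0,0,0,0,0]]]'
python3 -m inch '[[[2,0,0.3,0,0,0],[2,0,0,0,0,0],[2,0,0,0,0,0],[2,0,0,0,0,0],[0.5,0,0,0,0,0],[0,0,0,0,0,0],[0,0,0,0,0,0]]]'
python3 -c "
from h import *
goto([0,0,0],10.6); print(bf(T()[0]))"
```

```text
t: 29.05
ee_pos: [561.8, 156.9, 175.2]
ee_rot: [0.289, -3.115, 0.004]
wrist_force: [-12.5, -3.0, 4.5]
opening: 35.0
grasp_force: 80.8
t: 29.75
ee_pos: [559.4, 156.5, 176.4]
ee_rot: [-0.29, 3.127, -0.001]
wrist_force: [-1.5, 0.1, -0.5]
opening: 35.0
grasp_force: 80.4
pos [559.4 156.5 176.4] shift first [578.8 -50.8 175.9] turn [-0.04  0.06 -0.  ] shift after turn [578.6 -50.9 176.4] F [-1.48  0.13 -0.49] t 29.75 open 35.0
[48.44227743  0.65460544]
```

```bash
python3 -m inch '[[[0.3,0,0,0,0,0],[0,0,0,0,0,0]]]'
python3 -m inch '[[[0,0,0,0,0,0],[0,0,0,0,0,0],[0,0,0,0,0,0],[0,0,0,0,0,0],[0,0,0,0,0,0],[0,0,-5,0,0,0],[0,0,-20,0,0,0],[0,0,-30,0,0,0],[0,0,-25,0,0,0],[0,0,0,0,0,0],[0,0,0,0,0,0]]]' -1
python3 - <<'E'
from h import *
goto([462.2,-168.8,260],3); save('wrist','w8')
E
```

```text
t: 29.95
ee_pos: [559.3, 156.4, 176.6]
ee_rot: [-0.29, 3.127, -0.001]
wrist_force: [-0.2, 0.2, -0.4]
opening: 35.1
grasp_force: 80.4
t: 31.05
ee_pos: [558.9, 156.4, 257.1]
ee_rot: [-0.29, 3.126, -0.001]
wrist_force: [-0.7, 0.0, -0.5]
opening: 85.2
grasp_force: 0.0
pos [558.9 156.4 257.1] shift first [ 154.9 -301.9   -2.9] turn [-0.04  0.1   7.6 ] shift after turn [ 113.6 -319.7   -2.9] F [-0.69  0.04 -0.46] t 31.05 open 85.2
```

```bash
python3 -m inch '[[[0,0,0,0,0,3.8],[0,0,0,0,0,3.8],[12,-35,0,0,0,0],[14.5,-41,0,0,0,0],[14.5,-41,0,0,0,0],[14.5,-41,0,0,0,0],[14.5,-41,0,0,0,0],[14.5,-41,0,0,0,0],[14.5,-41,0,0,0,0],[14.6,-38.7,0,0,0,0],[0,0,0,0,0,0],[0,0,0,0,0,0]]]'
python3 - <<'E'
from h import *
a,c=load('w8'); g=a.mean(2); th=np.radians(10.6)
W=lambda x,y: np.array([511.9+x*np.cos(th)-y*np.sin(th),146.9+x*np.sin(th)+y*np.cos(th),216.])
s=[(x,[int(g[tuple(proj(c,W(x,y)).round().astype(int)[::-1])]) for y in (-10,0.7,10,15)]) for x in range(38,74,2)]
print(*s,sep='\n')
goto([462.2,-168.8,86],3)
im,c=save('wrist','w9'); g=cv2.GaussianBlur(im.mean(2),(3,3),0)
u,v=proj(c,[462.2,-168.8,125]); U=int(u);V=int(v)
row=g[int(round(v)),U-40:U+40]; d=np.diff(row); print('row',[(U-40+k,int(d[k])) for k in range(79) if abs(d[k])>12])
col=g[V-20:V+20,U]; d=np.diff(col); print('col',[(V-20+k,int(d[k])) for k in range(39) if abs(d[k])>12])
for q in [(457.2,-168.8),(467.2,-168.8),(462.2,-146.8),(462.2,-190.8)]: print(q,proj(c,[*q,125]).round(1))
E
```

```text
t: 32.3
ee_pos: [460.6, -169.0, 255.0]
ee_rot: [0.078, -3.138, -0.002]
wrist_force: [-0.1, -0.2, -1.1]
opening: 85.3
grasp_force: 0.0
(38, [102, 101, 104, 105])
(40, [106, 107, 104, 102])
(42, [105, 94, 104, 106])
(44, [183, 185, 185, 185])
(46, [197, 198, 197, 196])
(48, [196, 195, 195, 193])
(50, [195, 196, 197, 196])
(52, [195, 194, 193, 195])
(54, [194, 196, 191, 107])
(56, [195, 197, 195, 128])
(58, [197, 193, 194, 132])
(60, [195, 195, 195, 129])
(62, [201, 200, 196, 129])
(64, [140, 120, 129, 122])
(66, [97, 53, 68, 117])
(68, [97, 51, 55, 117])
(70, [51, 57, 54, 134])
(72, [48, 53, 46, 129])
pos [ 460.6 -169.   255. ] shift first [-2.00e+00 -1.00e-01  1.69e+02] turn [ 0.07 -0.15 -0.16] shift after turn [-1.60e+00  1.00e-01  1.69e+02] F [-0.09 -0.19 -1.09] t 32.3 open 85.3
row []
col [(168, 26), (169, 34), (170, 20), (172, -20), (173, -35), (174, -26), (178, 19), (179, 37), (180, 27), (188, -15), (190, 14), (195, -27), (196, -32), (197, -15), (201, 31), (202, 31)]
(457.2, -168.8) [259.2 179.6]
(467.2, -168.8) [258.7 189. ]
(462.2, -146.8) [280.4 185.3]
(462.2, -190.8) [237.4 183.3]
```

```bash
python3 -m inch '[[[-1.6,0.1,20,0,0,0],[0,0,45,0,0,0],[0,0,45,0,0,0],[0,0,35,0,0,0],[0,0,16,0,0,0],[0,0,5,0,0,0],[0,0,0,0,0,0],[0,0,0,0,0,0],[0,0,0,0,0,0]]]'
python3 - <<'E'
from h import *
goto([462.2,-168.8,86],3)
E
```

```text
t: 33.25
ee_pos: [464.9, -169.1, 92.1]
ee_rot: [-0.083, 3.138, -0.004]
wrist_force: [0.1, 0.6, -0.2]
opening: 85.5
grasp_force: 0.0
pos [ 464.9 -169.1   92.1] shift first [2.7 0.4 6.1] turn [-0.13  0.16  0.03] shift after turn [2.7 0.4 6.1] F [ 0.07  0.57 -0.19] t 33.25 open 85.5
```

```bash
python3 -m inch '[[[1.7,0.2,5,0,0,0],[0,0,0,0,0,0],[0,0,0,0,0,0]]]'
python3 -m inch '[[[0,0,0,0,0,0],[0,0,0,0,0,0],[0,0,0,0,0,0],[0,0,0,0,0,0],[0,0,0,0,0,0],[0,0,0,0,0,0],[0,0,0,0,0,0],[0,0,0,0,0,0]]]' 1 80
python3 -c "
from h import *
goto([462.2,-168.8,86],3)"
python3 -m inch '[[[0,0,-10,0,0,0],[0,0,-30,0,0,0],[0,0,-40,0,0,0],[0,0,-40,0,0,0],[0,0,-33,0,0,0],[0,0,0,0,0,0],[0,0,0,0,0,0]]]'
python3 - <<'E'
from h import *
a=np.radians(10.6);p=np.array([511.9,146.9])-40*np.array([np.cos(a),np.sin(a)])+.65*np.array([-np.sin(a),np.cos(a)])
goto([*p,240],10.6)
E
```

```text
t: 33.55
ee_pos: [461.6, -168.8, 85.7]
ee_rot: [-0.082, 3.14, -0.001]
wrist_force: [-0.4, -0.4, -0.4]
opening: 85.4
grasp_force: 0.0
t: 34.35
ee_pos: [462.2, -169.0, 85.9]
ee_rot: [-0.082, 3.14, -0.002]
wrist_force: [0.5, -0.3, 3.0]
opening: 42.9
grasp_force: 80.9
pos [ 462.2 -169.    85.9] shift first [ 0.   0.2 -0.1] turn [-0.08  0.06  0.  ] shift after turn [ 0.   0.2 -0.1] F [ 0.49 -0.27  2.97] t 34.35 open 42.9
t: 35.05
ee_pos: [461.6, -168.4, 239.4]
ee_rot: [-0.082, 3.14, -0.002]
wrist_force: [0.2, 1.2, -0.4]
opening: 43.2
grasp_force: 82.0
pos [ 461.6 -168.4  239.4] shift first [-27.  307.6  -1. ] turn [-0.07  0.05 -7.6 ] shift after turn [-67.4 301.4  -0.6] F [ 0.15  1.17 -0.41] t 35.05 open 43.2
```

```bash
python3 -m inch '[[[-2,25,0,0,0,0],[-4,43,0,0,0,0],[-4,43,0,0,0,0],[-4,43,0,0,0,0],[-4,43,0,0,0,0],[-4,43,0,0,0,0],[-3,43,0,0,0,0],[-2,24.6,0,0,0,0],[0,0,0,0,0,-3.8],[0,0,0,0,0,-3.8],[0,0,0,0,0,0],[0,0,0,0,0,0]]]'
python3 - <<'E'
from h import *
a=np.radians(10.6);p=np.array([511.9,146.9])-40*np.array([np.cos(a),np.sin(a)])+.65*np.array([-np.sin(a),np.cos(a)])
goto([*p,187.1],10.6)
im,c=save('wrist','w10'); z=T()[0][2]+19.1
g=cv2.GaussianBlur(im.mean(2),(3,3),0)
P=[p[0],p[1],z+20]; u,v=proj(c,P); row=g[int(round(v)),int(u)-60:int(u)+60]; d=np.diff(row)
l=int(u)-60+np.argmax(d[:60]); r=int(u)+np.argmin(d[60:]); print(u,v,l,r)
A,B=onz(c,(l+.5,v),P[2]),onz(c,(r+.5,v),P[2]); print('neck',bf((A+B)/2).round(2),np.linalg.norm(A-B).round(1))
E
```

```text
t: 36.25
ee_pos: [471.2, 139.7, 236.6]
ee_rot: [0.288, -3.125, 0.002]
wrist_force: [0.7, 0.2, 0.1]
opening: 42.8
grasp_force: 81.9
pos [471.2 139.7 236.6] shift first [-1.5  0.3 49.5] turn [-0.05 -0.22 -0.08] shift after turn [-1.3  0.2 49.5] F [0.69 0.18 0.07] t 36.25 open 42.8
259.559989138747 291.8997121261442 210 307
neck [-39.99   0.4 ] 42.7
```

```bash
python3 -m inch '[[[0,0.3,12,0,0,0],[0,0,18,0,0,0],[0,0,14,0,0,0],[0,0,6,0,0,0],[0,0,0,0,0,0],[0,0,0,0,0,0],[0,0,0,0,0,0],[0,0,0,0,0,0]]]'
python3 -c "
from h import *
goto([0,0,187.1],10.6);print(bf(T()[0]))"
```

```text
t: 37.1
ee_pos: [473.2, 140.4, 189.2]
ee_rot: [-0.29, 3.126, -0.001]
wrist_force: [-0.1, -0.5, 0.5]
opening: 42.9
grasp_force: 82.0
pos [473.2 140.4 189.2] shift first [491.  -51.    1.3] turn [-0.05  0.09 -0.  ] shift after turn [491.  -51.    2.1] F [-0.13 -0.54  0.49] t 37.1 open 42.9
[-39.22855725   0.75752261]
```

```bash
python3 -m inch '[[[0,0,1.7,0,0,0],[0,0,0,0,0,0],[-10,0,0,0,0,0],[-10,0,0,0,0,0],[-6,0,0,0,0,0],[-5,0,0,0,0,0],[-5,0,0,0,0,0],[-5,0,0,0,0,0],[0,0,0,0,0,0],[0,0,0,0,0,0]]]'
python3 -c "
from h import *
goto([0,0,0],10.6); print(bf(T()[0]))"
```

```text
t: 38.1
ee_pos: [512.7, 147.8, 186.5]
ee_rot: [0.29, -3.128, 0.001]
wrist_force: [-0.7, -0.6, 0.0]
opening: 43.1
grasp_force: 82.0
pos [512.7 147.8 186.5] shift first [531.1 -50.8 186.9] turn [-0.05 -0.03 -0.  ] shift after turn [531.2 -50.9 186.5] F [-0.66 -0.57  0.04] t 38.1 open 43.1
[0.98605407 0.71513246]
```

```bash
python3 -m inch '[[[-6,0,0,0,0,0],[-8,0,0,0,0,0],[-8,0,0,0,0,0],[0,0,0,0,0,0],[0,0,2,0,0,0],[0,0,2,0,0,0],[0,0,2,0,0,0],[0,0,2,0,0,0],[0,0,1,0,0,0],[0,0,0,0,0,0],[0,0,0,0,0,0]]]'
python3 -m inch '[[[0,0,0.7,0,0,0],[0,0,0.3,0,0,0],[0,0,0,0,0,0],[-4,0,0,0,0,0],[-4,0,0,0,0,0],[-3,0,0,0,0,0],[-1,0,0,0,0,0],[0,0,0,0,0,0],[0,0,0,0,0,0]]]'
```

```text
t: 39.2
ee_pos: [534.5, 151.9, 177.7]
ee_rot: [-0.29, 3.128, -0.001]
wrist_force: [-0.0, 1.2, -0.4]
opening: 42.4
grasp_force: 82.0
t: 40.1
ee_pos: [546.2, 154.0, 176.5]
ee_rot: [0.29, -3.128, 0.001]
wrist_force: [0.0, 0.2, -1.1]
opening: 42.9
grasp_force: 82.0
```

```bash
python3 -m inch '[[[-1,0,0,0,0,0],[-1,0,0,0,0,0],[-1,0,0,0,0,0],[-1,0,0,0,0,0],[0,0,0,0,0,0],[0,0,0,0,0,0]]]'
python3 -m inch '[[[-1,0,0,0,0,0],[-1,0,0,0,0,0],[0,0,0,0,0,0],[0,0,0,0,0,0]]]'
```

```text
t: 40.7
ee_pos: [550.2, 154.8, 176.6]
ee_rot: [-0.29, 3.128, -0.001]
wrist_force: [0.2, 0.1, 0.3]
opening: 43.1
grasp_force: 82.0
t: 41.1
ee_pos: [551.0, 154.9, 176.3]
ee_rot: [0.29, -3.125, 0.002]
wrist_force: [-5.1, -0.6, 2.0]
opening: 42.8
grasp_force: 82.1
```

```bash
python3 -m inch '[[[-1,0,0,0,0,0],[-1,0,0,0,0,0],[-1,0,0,0,0,0],[0,0,0,0,0,0],[0,0,0,0,0,0]]]'
python3 -m inch '[[[-1,0,-0.3,0,0,0],[-1,0,0,0,0,0],[-1,0,-0.2,0,0,0],[0,0,0,0,0,0],[0,0,0,0,0,0],[0,0,0,0,0,0]]]'
```

```text
t: 41.6
ee_pos: [552.0, 155.2, 175.8]
ee_rot: [0.289, -3.121, 0.003]
wrist_force: [-9.3, -2.5, 3.2]
opening: 43.0
grasp_force: 82.3
t: 42.2
ee_pos: [552.8, 155.3, 175.7]
ee_rot: [0.289, -3.116, 0.003]
wrist_force: [-13.4, -2.1, 4.7]
opening: 43.2
grasp_force: 82.5
```

```bash
python3 -m inch '[[[2,0,0.3,0,0,0],[2,0,0,0,0,0],[2,0,0,0,0,0],[1.5,0,0,0,0,0],[0,0,0,0,0,0],[0,0,0,0,0,0]]]'
python3 -c "
from h import *
goto([0,0,0],10.6); print(bf(T()[0]))"
```

```text
t: 42.8
ee_pos: [550.7, 154.9, 176.7]
ee_rot: [0.29, -3.128, 0.001]
wrist_force: [-1.7, -0.4, -0.3]
opening: 43.3
grasp_force: 82.0
pos [550.7 154.9 176.7] shift first [569.8 -50.8 176.8] turn [-0.05 -0.01 -0.  ] shift after turn [569.8 -50.9 176.7] F [-1.75 -0.4  -0.29] t 42.8 open 43.3
[39.65015004  0.70252955]
```

```bash
python3 -m inch '[[[0.4,0,0,0,0,0],[0,0,0,0,0,0]]]'
python3 -m inch '[[[0,0,0,0,0,0],[0,0,0,0,0,0],[0,0,0,0,0,0],[0,0,0,0,0,0],[0,0,0,0,0,0],[0,0,-5,0,0,0],[0,0,-20,0,0,0],[0,0,-30,0,0,0],[0,0,-25,0,0,0],[0,0,0,0,0,0],[0,0,0,0,0,0]]]' -1
python3 - <<'E'
from h import *
im,c=save('wrist','w11'); cv2.imwrite('pics/w11b.png',cv2.resize(im[100:,100:412,::-1],(800,677),interpolation=cv2.INTER_CUBIC)[:600])
g=im.mean(2); th=np.radians(10.6)
W=lambda x,y: np.array([511.9+x*np.cos(th)-y*np.sin(th),146.9+x*np.sin(th)+y*np.cos(th),216.])
for x in np.arange(28,70,2): print(x,[int(g[tuple(proj(c,W(x,y)).round().astype(int)[::-1])]) for y in (-10,0.7,10,16,20)])
E
```

```text
t: 43.0
ee_pos: [550.7, 154.9, 176.8]
ee_rot: [-0.29, 3.127, -0.001]
wrist_force: [-1.8, 0.1, -1.6]
opening: 42.7
grasp_force: 82.0
t: 44.1
ee_pos: [550.7, 155.0, 257.6]
ee_rot: [-0.29, 3.126, -0.001]
wrist_force: [0.5, -0.2, 0.0]
opening: 85.2
grasp_force: 0.0
28 [104, 100, 105, 104, 101]
30 [104, 104, 108, 106, 98]
32 [101, 99, 107, 104, 102]
34 [146, 144, 186, 189, 190]
36 [196, 196, 194, 194, 196]
38 [197, 192, 192, 192, 195]
40 [195, 192, 198, 193, 196]
42 [198, 195, 195, 196, 198]
44 [195, 193, 191, 196, 151]
46 [194, 197, 195, 196, 83]
48 [196, 195, 195, 196, 79]
50 [195, 196, 194, 197, 75]
52 [197, 195, 193, 193, 126]
54 [194, 195, 194, 144, 130]
56 [194, 197, 195, 123, 129]
58 [197, 195, 194, 124, 127]
60 [193, 196, 193, 125, 129]
62 [197, 199, 198, 118, 119]
64 [117, 119, 108, 118, 114]
66 [54, 43, 50, 132, 130]
68 [57, 61, 46, 129, 130]
```

View pics/w11b.png

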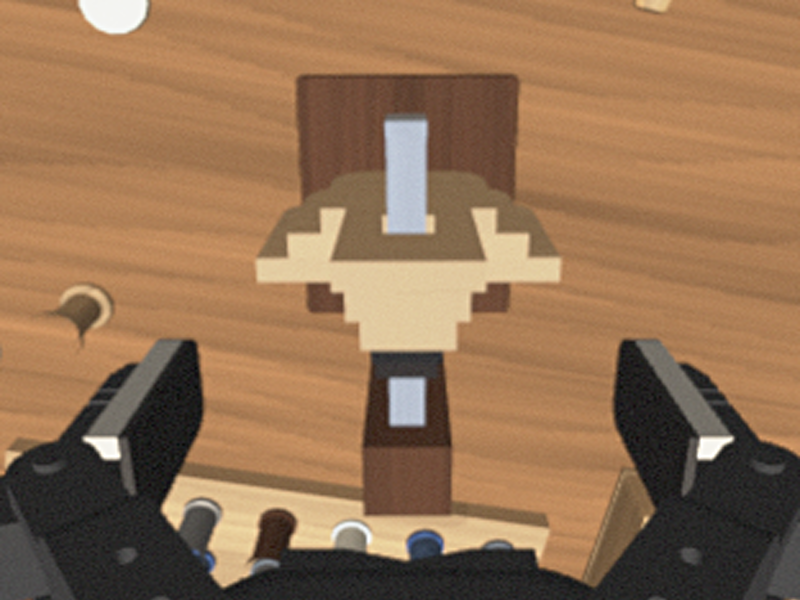

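All three hang packed on the bar, necks stacked from (406,275) to (406,350), centred and upright against the stop. Handing in.

```bash
python3 -c "
from station import manip
print(manip.job_done())"
```

```text
the job is handed in; nothing more can be done
None
```

All three templates hang packed together on the bar, largest against the stop, then middle, then smallest; each was pressed home with about 12 to 14 N by the wrist sensor, and the job was handed in at about 44 s with no verdict returned.

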